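# Start a cold wash at the laundry console

## Task

Start a cold wash: with the fingertips, press the yellow power button, then the blue cold-wash button, then the green start button, in that order, each gently but right down so that it stays in. Do not press the red cancel button or turn the dial, and leave the bottle, cup and jar where they stand; nothing is to be picked up. Finish clear of the console.

Things in the scene. Friction and masses are not known exactly. Their poses are not given: they have to be found in the camera images.
- console: White fixed console, black top face, 210 mm (its x) by 320 mm (its y); top face 50 mm above the counter. Origin: centre of its underside. Four round buttons sit at (+-55, +-105) mm from its centre, the colours changing corners each time; a white dial 20 mm from its centre towards its -x; a flat display.
- power_top (a point): Top centre of the yellow power button's round yellow cap, 36 mm across. With the cap up it is 74 mm above the counter and 12 mm above its housing; it rides down with the cap. Pressed straight down.
- power (a joint): How far the yellow cap is pressed, m: 0 = up, 0.008 = fully down. All start up. It latches: it stays down where it is pushed and cannot be brought back up. It resists with 3 N at first, 5 N at full travel, then stops hard; it counts as pressed from 5 mm down.
- power_base: Fixed round grey housing of the yellow button, 52 mm across, 12 mm high, on the console's top face. Origin: centre of its underside.
- cold_top (a point): Top centre of the blue cold-wash button's round blue cap, 36 mm across. With the cap up it is 74 mm above the counter and 12 mm above its housing; it rides down with the cap. Pressed straight down.
- cold (a joint): How far the blue cap is pressed, m: 0 = up, 0.008 = fully down. All start up. It latches: it stays down where it is pushed and cannot be brought back up. It resists with 3 N at first, 5 N at full travel, then stops hard; it counts as pressed from 5 mm down.
- cold_base: Fixed round grey housing of the blue button, 52 mm across, 12 mm high, on the console's top face. Origin: centre of its underside.
- start_top (a point): Top centre of the green start button's round green cap, 36 mm across. With the cap up it is 74 mm above the counter and 12 mm above its housing; it rides down with the cap. Pressed straight down.
- start (a joint): How far the green cap is pressed, m: 0 = up, 0.008 = fully down. All start up. It latches: it stays down where it is pushed and cannot be brought back up. It resists with 3 N at first, 5 N at full travel, then stops hard; it counts as pressed from 5 mm down.
- start_base: Fixed round grey housing of the green button, 52 mm across, 12 mm high, on the console's top face. Origin: centre of its underside.
- cancel_top (a point): Top centre of the red cancel button's round red cap, 36 mm across. With the cap up it is 74 mm above the counter and 12 mm above its housing; it rides down with the cap. Pressed straight down.
- cancel (a joint): How far the red cap is pressed, m: 0 = up, 0.008 = fully down. All start up. It latches: it stays down where it is pushed and cannot be brought back up. It resists with 3 N at first, 5 N at full travel, then stops hard; it counts as pressed from 5 mm down.
- cancel_base: Fixed round grey housing of the red button, 52 mm across, 12 mm high, on the console's top face. Origin: centre of its underside.
- dial_mark (a point): A point on the white programme dial, 20 mm from its axis, which goes round with it. The dial (48 mm across, with a bar grip, top 94 mm above the counter) turns easily about the vertical and must stay as set.
- detergent: Blue detergent bottle, 76 mm across, 200 mm tall, loose, upright to the left (console's +y) of the console. Origin: centre of its base.
- dosing_cup: Orange open dosing cup, 68 mm across, 60 mm tall, loose, to the right (-y) of the console. Origin: centre of its base.
- stain_jar: White jar with a red cap, 60 mm across, 85 mm tall, loose, beyond the console (+x). Origin: centre of its base.

How it is judged:
On the way, in this order (a step that is already met when the one before it is completed fails the run):
1. the yellow power button is down, blue, green and red still up (value of joint power above 0.005 m and value of joint each of cold, start, cancel below 0.003 m), for 0.04 s.
2. the blue cold-wash button is down too, green and red still up (value of joint each of power, cold above 0.005 m and value of joint each of start, cancel below 0.003 m), for 0.04 s.
3. the green start button is down too, red still up (value of joint each of power, cold, start above 0.005 m and value of joint cancel below 0.003 m), for 0.04 s.
At the end, for the whole second after the job is handed in: The yellow, blue and green buttons are down (over 5 of their 8 mm), the red one is up (under 3 mm), the dial is as it was set (mark within 8 mm), and the bottle, cup and jar stand upright and still within 20 mm of where they started (all of step 3 and distance of dial_mark from where it was at the start of the episode below 0.008 m and distance of each of detergent, dosing_cup, stain_jar from where it was at the start of the episode below 0.02 m and angle between each of detergent, dosing_cup, stain_jar's own z axis and vertical below 0.2 rad and linear speed of each of detergent, dosing_cup, stain_jar below 0.02 m/s); the robot touches nothing.
It fails at once if the red cancel button is pressed (over 3 mm) (value of joint cancel above 0.003 m).
It fails at once if blue is pressed before yellow, or green before blue ((value of joint cold above 0.003 m and value of joint power below 0.005 m) or (value of joint start above 0.003 m and value of joint cold below 0.005 m)).
It fails at once if a button or the console is pushed harder than 20 N (contact force between the arm and power_base above 20 N or contact force between the arm and cold_base above 20 N or contact force between the arm and start_base above 20 N or contact force between the arm and cancel_base above 20 N or contact force between the arm and console above 20 N).
It fails at once if the dial is turned (its mark moves more than 8 mm) (distance of dial_mark from where it was at the start of the episode above 0.008 m).
It fails at once if the bottle, cup or jar is moved more than 20 mm, lifted or tipped (distance of any of detergent, dosing_cup, stain_jar from where it was at the start of the episode above 0.02 m or angle between any of detergent, dosing_cup, stain_jar's own z axis and vertical above 0.3 rad).
It also fails if it takes over 38 s, if anything falls off the work surface, if the arm or the gripper's body presses on something with over 40 N, if the wrist force passes 120 N, or if a joint passes its speed limit or range.

## Robot

A 7-joint arm with a two-finger parallel gripper is mounted at the origin on the work surface. World frame = base frame: x ahead of the robot, y to its left, z up, the work surface at z = 0. Lengths are in m, angles in rad, forces in N, time in s.
With the tool pointing down it reaches from about 0.425 to 0.875 m from the base axis. Payload 4.7 kg.
Tool frame: the origin (TCP) lies between the finger pads; the fingertips stand 19 mm ahead of it and the grasp point (between the pads) is the TCP (ctrl.tip_extent is the distance from the TCP to the fingertips, in m); z points along the fingers, y is the line along which they close (so a half turn about z gives the same grasp; the last joint's range is limited). The gripper opens to 87 mm and grips with 3 to 60 N. Pads are 19 mm wide; open, the fingers measure 117 mm over their backs; the gripper's body (75 mm by 190 mm) begins 51 mm behind the grasp point.
Start: joints at [1.33, 0.321, -0.07, 1.45, 0.023, 1.371, -0.057], TCP at [0.164, -0.629, 0.242] pointing down, gripper open.
Joint ranges: [-2.86, 2.86], [-0.3, 2.09], [-1.38, 1.24], [0.06, 2.45], [-1.56, 4.7], [0.09, 2.05], [-2.69, 2.69]. Speed limits (rad/s): [2.57, 2.57, 3.14, 3.14, 3.14, 3.14, 3.14].

## Interface

Orientations are given as a rotation vector (axis times angle).
In Python, from bench import ctrl gives the robot as it stands.
- The arm moves only by the shell command python3 -m crank 'ROWS' [OPENING] [FORCE]. ROWS is JSON, a list of rows, each an object of numbers: "tx", "ty", "tz": the shift along the tool's x, y, z in mm; "turn": the turn about the tool's z in units of 5 degrees (1.0 is 5 degrees). In form: [{"tx": .., "ty": .., "tz": .., "turn": ..}, ...]. A call has 1 to 5 rows; each row is the pose to reach, as a shift and turn from the pose commanded when the call began, along the tool's axes at that moment; what a row does not reach only later rows make up. A row lasts 1/8 s, in which the tool goes at most 62.5 mm and 10.7 degrees, less where a joint would pass 70% of its speed; a pose out of reach is approached as far as the arm can. A call with a gripper value outside its range is refused whole. OPENING is the finger opening in mm, from 0 to 87, set as the call begins (- or left out, the last holds). The fingers move at their own pace and stop on an object; FORCE is the grip in N (left out, the last holds). Time passes only in rows, so rows that repeat a pose let the fingers close. It gives the time, the measured TCP pose, the force, the opening and the grip force at its end, in the units of the state.
- ctrl.get_state(): the state, without advancing time (a new reading comes with each control period).
- ctrl.get_image(name): name is "side" or "top" or "wrist"; returns (picture, depth): 384x512x3 uint8, red, green, blue; 384x512 float32, m along the optical axis (not along the pixel's ray), 0 where there is no reading.
- ctrl.camera_model(name): a dict with "intrinsics" (3x3 intrinsics, pixels), "origin" and "orientation" of the camera in the world. Camera axes: x right, y down, z forward; pixel columns grow to the right and rows downward; lengths in m; the calibration is good to about 2 mm. A picture is of the moment at which its call begins: read the wrist's pose just before it. camera_model takes no time and is no camera call; for the wrist camera it gives the pose at the moment of the call.
- ctrl.close_job(): hands the job in; it is judged then, once.
Trained networks look in the newest picture that a camera, given by its name, has taken for a name from the list of things; names that differ only in an ending like _2 or _b are one class to them, and where a whole thing is asked for, a point or a joint stands for the part that bears it (a point fixed in the world has none). Each returns a list of dicts, best first, with "confidence" (0 to 1); they miss things now and then, are a little off and sometimes report something else, mostly with a low value. They report only what shows in the picture. A call takes as long as a camera call.
- ctrl.recognise(camera, query): "xyz" ([x, y, z] in m, in world coordinates, good to about 4 mm: the middle of the surface that is visible of it).
- ctrl.mark_of(camera, query): "xyz" ([x, y, z] in m, in world coordinates, good to about 4 mm: a listed point, or the origin of a listed thing).
The state is a dict: "time": time; "joint_positions": joint angles; "qd": joint speeds; "joint_torque": joint torques, N m; "position": TCP position; "tool_rot": TCP orientation; "ft_force": force on the tool from outside, world axes, zero at the start; "torque": the same for the moment, N m; "grip_width": opening from 0.0 (shut) to 1.0 (fully open); "grip_force": force on a finger pad.
Only numpy, scipy, OpenCV 4.12 (cv2) and the standard library are available. Lean on these libraries where they do the work, as an engineer would, in place of code of your own. Each camera call takes 0.05 s, during which the arm holds its last target. There are 200 camera calls.

## Working session

There is one attempt and no reset: what is moved stays moved. The work goes in short steps, Python scripts to look and compute and a shell command to move; the robot and the scene stay as the last step left them, time stands still between calls to the robot, and variables do not carry over. Pictures are saved under pics/ and viewed, at most 10 in all, crops included, and the job is handed in when it is done.

```bash
mkdir -p pics
cat > h.py <<'E'
import numpy as np, cv2
from scipy.spatial.transform import Rotation as R
from bench import ctrl
def pts(name):
    im,d=ctrl.get_image(name); m=ctrl.camera_model(name); K=np.array(m["intrinsics"])
    o=np.array(m["orientation"]); Rm=o if o.shape==(3,3) else R.from_rotvec(o).as_matrix()
    v,u=np.mgrid[:384,:512]
    P=np.stack([(u-K[0,2])/K[0,0]*d,(v-K[1,2])/K[1,1]*d,d],-1)@Rm.T+np.array(m["origin"])
    return im,d,P
def rel(p):
    s=ctrl.get_state(); return R.from_rotvec(s["tool_rot"]).inv().apply(np.array(p)-s["position"])*1000
E
python3 - <<'E'
from h import *
for c in ("top","side"):
    im,d,P=pts(c); cv2.imwrite(f"pics/{c}0.png",im[...,::-1])
    for q in "power_top cold_top start_top cancel_top dial_mark console detergent dosing_cup stain_jar".split():
        r=ctrl.mark_of(c,q); print(c,q,[(np.round(x["xyz"],3),round(x["confidence"],2)) for x in r[:2]])
s=ctrl.get_state(); print(s["time"],s["position"],R.from_rotvec(s["tool_rot"]).as_matrix().round(3),s["ft_force"])
E
```

```text
top power_top [(array([0.605, 0.165, 0.074]), 0.43)]
top cold_top [(array([ 0.541, -0.056,  0.073]), 0.63)]
top start_top [(array([ 0.647, -0.037,  0.071]), 0.47)]
top cancel_top [(array([0.502, 0.147, 0.078]), 0.7)]
top dial_mark [(array([0.557, 0.027, 0.071]), 0.54)]
top console [(array([0.579, 0.053, 0.003]), 0.67), (array([0.506, 0.146, 0.05 ]), 0.3)]
top detergent [(array([0.464, 0.324, 0.   ]), 0.62)]
top dosing_cup [(array([ 0.622, -0.184,  0.002]), 0.61)]
top stain_jar [(array([0.772, 0.049, 0.   ]), 0.77), (array([ 0.618, -0.181,  0.   ]), 0.53)]
side power_top [(array([ 0.572,  0.054, -0.001]), 0.58), (array([0.614, 0.168, 0.071]), 0.54)]
side cold_top [(array([ 0.541, -0.063,  0.074]), 0.52)]
side start_top [(array([ 0.651, -0.04 ,  0.076]), 0.67), (array([ 0.576,  0.052, -0.   ]), 0.22)]
side cancel_top [(array([0.5  , 0.146, 0.076]), 0.47)]
side dial_mark [(array([0.553, 0.026, 0.071]), 0.73), (array([ 0.618, -0.182, -0.   ]), 0.55)]
side console [(array([ 0.573,  0.055, -0.002]), 0.7)]
side detergent []
side dosing_cup [(array([ 0.617, -0.182, -0.002]), 0.96), (array([ 0.54 , -0.057,  0.051]), 0.29)]
side stain_jar []
1.0 [ 0.16384932 -0.62902638  0.24159369] [[ 0.968  0.252  0.   ]
 [ 0.252 -0.968 -0.   ]
 [-0.     0.    -1.   ]] [-0.00860814 -0.61992667 -0.21854541]
```

Run:
```python
from h import *
im,d,P=pts("top")
hsv=cv2.cvtColor(im,cv2.COLOR_RGB2HSV)
for n,g,h in (("power",(.608,.166),(20,35)),("cold",(.541,-.059),(95,130)),("start",(.649,-.038),(40,85)),("cancel",(.501,.146),(0,10))):
    m=(hsv[...,0]>=h[0])&(hsv[...,0]<=h[1])&(hsv[...,1]>100)&(np.hypot(P[...,0]-g[0],P[...,1]-g[1])<.035)&(P[...,2]>.066)
    q=P[m]; print(n,m.sum(),q.min(0).round(3),q.max(0).round(3),((q.min(0)+q.max(0))/2).round(4),q.mean(0).round(4),"tool",rel(q.mean(0)).round(1))
```

```text
power 154 [0.592 0.152 0.067] [0.626 0.185 0.082] [0.6086 0.1686 0.0744] [0.6083 0.1686 0.074 ] tool [ 631.1 -659.9  167.5]
cold 147 [ 0.521 -0.074  0.067] [ 0.556 -0.04   0.08 ] [ 0.5385 -0.057   0.0734] [ 0.538  -0.0564  0.0742] tool [ 506.4 -459.8  167.4]
start 140 [ 0.629 -0.053  0.068] [ 0.664 -0.02   0.08 ] [ 0.6465 -0.0365  0.0738] [ 0.646  -0.037   0.0738] tool [ 615.8 -451.4  167.8]
cancel 160 [0.483 0.132 0.066] [0.517 0.168 0.081] [0.5    0.1503 0.0735] [0.5002 0.149  0.0738] tool [ 521.6 -668.2  167.7]
```

View pics/top0.png

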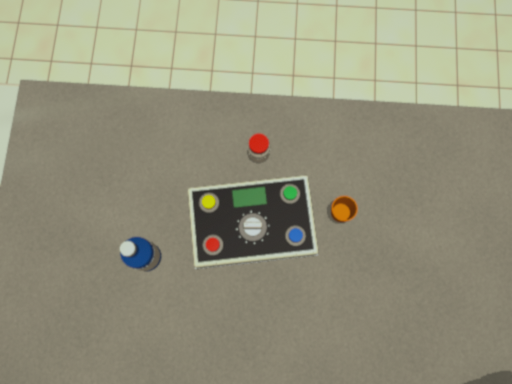

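View pics/side0.png

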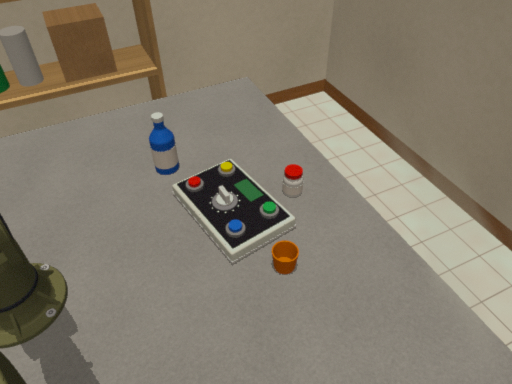

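The top view shows yellow at (208,202), red at (213,245), green at (290,193) and blue at (295,236). The bottle is at (138,252) and the cup at (343,209). The side view agrees. I'll shut the fingers and move towards yellow.

```bash
python3 -m crank '[{"tx":40,"ty":-42,"tz":0,"turn":0},{"tx":80,"ty":-84,"tz":0,"turn":0},{"tx":120,"ty":-126,"tz":0,"turn":0},{"tx":160,"ty":-168,"tz":0,"turn":0},{"tx":200,"ty":-209,"tz":0,"turn":0}]' 0 20
python3 -c "
from h import *
print(rel([.6085,.1685,.074]),ctrl.tip_extent,ctrl.get_state()['joint_positions'])"
```

```text
time: 1.68
position: [0.3055, -0.3746, 0.2419]
tool_rot: [3.115, 0.399, 0.001]
ft_force: [1.0, -1.0, 0.7]
grip_width: 0.515
grip_force: 0.0
[ 430.10396507 -449.38130211  167.48222947] 0.019 [ 1.09597969 -0.02434989 -0.25902197  1.8417994  -0.00612887  1.32232904
 -0.47741211]
```

```bash
python3 -m crank '[{"tx":42,"ty":-44,"tz":0,"turn":0},{"tx":84,"ty":-88,"tz":0,"turn":0},{"tx":126,"ty":-132,"tz":0,"turn":0},{"tx":168,"ty":-176,"tz":0,"turn":0},{"tx":210,"ty":-220,"tz":0,"turn":0}]'
python3 -m crank '[{"tx":42,"ty":-44,"tz":0,"turn":0},{"tx":84,"ty":-88,"tz":0,"turn":0},{"tx":126,"ty":-132,"tz":0,"turn":0},{"tx":168,"ty":-176,"tz":0,"turn":0},{"tx":205,"ty":-216,"tz":0,"turn":0}]'
python3 -c "
from h import *
print(rel([.6085,.1685,.074]),ctrl.get_state()['joint_positions'])"
```

```text
time: 2.3
position: [0.4532, -0.1088, 0.242]
tool_rot: [3.115, 0.399, 0.002]
ft_force: [0.7, -0.7, -0.4]
grip_width: 0.02
grip_force: 0.0
time: 2.92
position: [0.5974, 0.1518, 0.2416]
tool_rot: [-3.116, -0.399, -0.001]
ft_force: [-0.1, -0.3, -0.1]
grip_width: 0.009
grip_force: 0.0
[ 14.81104466 -13.35006677 167.65353325] [ 0.37304724  0.35713049 -0.84099212  1.51724716  0.26830295  1.38655332
 -1.80202081]
```

```bash
python3 -m crank '[{"tx":15,"ty":-14,"tz":0,"turn":0},{"tx":15,"ty":-14,"tz":45,"turn":0},{"tx":15,"ty":-14,"tz":90,"turn":0},{"tx":15,"ty":-14,"tz":125,"turn":0},{"tx":15,"ty":-14,"tz":138,"turn":0}]'
python3 -m crank '[{"tx":0,"ty":0,"tz":0,"turn":0}]'
python3 - <<'E'
from h import *
print(rel([.6085,.1685,.074]))
im,d,P=pts("wrist"); cv2.imwrite("pics/w1.png",im[...,::-1])
print(ctrl.mark_of("wrist","power_top")[:2])
E
```

```text
time: 3.55
position: [0.6061, 0.1668, 0.1012]
tool_rot: [3.116, 0.399, -0.006]
ft_force: [0.0, -1.2, 0.0]
grip_width: 0.006
grip_force: 0.0
time: 3.68
position: [0.6073, 0.1674, 0.1034]
tool_rot: [-3.116, -0.399, 0.001]
ft_force: [-0.9, -0.5, -0.3]
grip_width: 0.003
grip_force: 0.0
[ 1.46257057 -0.74490923 29.41140588]
[{'xyz': [0.6103, 0.172, 0.0669], 'confidence': 0.87}]
```

View pics/w1.png

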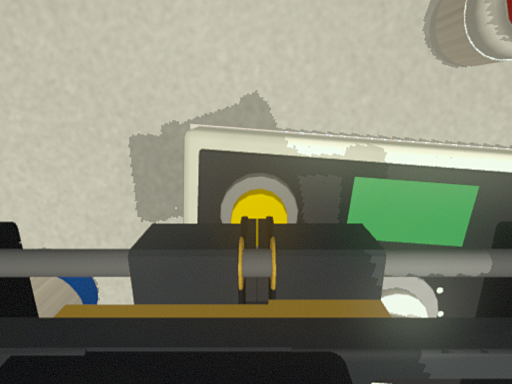

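The wrist view shows the shut fingers (column 257) lined up with the yellow cap (column 259), about 10 mm above it. I'll press slowly.

```bash
python3 -m crank '[{"tx":1.5,"ty":0,"tz":5,"turn":0},{"tx":1.5,"ty":0,"tz":9,"turn":0},{"tx":1.5,"ty":0,"tz":12,"turn":0},{"tx":1.5,"ty":0,"tz":14,"turn":0},{"tx":1.5,"ty":0,"tz":15.5,"turn":0}]'
python3 -m crank '[{"tx":0,"ty":0,"tz":0.5,"turn":0},{"tx":0,"ty":0,"tz":1,"turn":0}]'
```

```text
time: 4.4
position: [0.6091, 0.1679, 0.0884]
tool_rot: [3.116, 0.399, 0.001]
ft_force: [-1.1, -0.5, 4.6]
grip_width: 0.008
grip_force: 1.9
time: 4.65
position: [0.6091, 0.1678, 0.0872]
tool_rot: [3.116, 0.399, 0.001]
ft_force: [-0.2, -0.8, 3.4]
grip_width: 0.002
grip_force: 2.0
```

```bash
python3 -m crank '[{"tx":0,"ty":0,"tz":0.5,"turn":0},{"tx":0,"ty":0,"tz":1,"turn":0}]'; python3 -m crank '[{"tx":0,"ty":0,"tz":0.5,"turn":0},{"tx":0,"ty":0,"tz":1,"turn":0}]'
```

```text
time: 4.9
position: [0.6091, 0.1678, 0.0862]
tool_rot: [3.116, 0.399, 0.001]
ft_force: [0.8, -0.4, 3.5]
grip_width: 0.006
grip_force: 2.1
time: 5.15
position: [0.6091, 0.1679, 0.0855]
tool_rot: [3.116, 0.399, 0.001]
ft_force: [-0.7, -1.7, 8.0]
grip_width: 0.004
grip_force: 4.0
```

The jump to 8 N at z=0.0855 means yellow has hit its stop. Next I'll lift and go to blue.

```bash
python3 -m crank '[{"tx":0,"ty":0,"tz":-30,"turn":0},{"tx":0,"ty":0,"tz":-65,"turn":0},{"tx":-25,"ty":40,"tz":-65,"turn":0},{"tx":-50,"ty":80,"tz":-65,"turn":0},{"tx":-75,"ty":120,"tz":-65,"turn":0}]'
python3 -m crank '[{"tx":-25,"ty":40,"tz":0,"turn":0},{"tx":-50,"ty":80,"tz":0,"turn":0},{"tx":-50,"ty":80,"tz":0,"turn":0}]'
python3 - <<'E'
from h import *
print(rel([.6085,.1685,.066]),rel([.538,-.0567,.074]))
im,d,P=pts("top"); m=np.hypot(P[...,0]-.6085,P[...,1]-.1685)<.012; print("yellow z",P[m][:,2].mean())
for q in ("power_top","cold_top"): print(q,ctrl.mark_of("top",q)[:1])
E
```

```text
time: 5.78
position: [0.5651, 0.0317, 0.149]
tool_rot: [-3.116, -0.4, 0.003]
ft_force: [0.7, -0.3, 0.7]
grip_width: 0.006
grip_force: 0.0
time: 6.15
position: [0.5363, -0.0622, 0.1487]
tool_rot: [3.116, 0.387, -0.005]
ft_force: [0.0, 0.2, -0.3]
grip_width: 0.008
grip_force: 0.0
[ 126.73044419 -206.13182841   82.05566776] [ 3.29402751 -4.98880692 74.69184085]
yellow z 0.06682734074784652
power_top [{'xyz': [0.773, 0.049, 0.0002], 'confidence': 0.51}]
cold_top [{'xyz': [0.6187, -0.1814, 0.0011], 'confidence': 0.2}]
```

```bash
python3 -m crank '[{"tx":0,"ty":0,"tz":0,"turn":0},{"tx":0,"ty":0,"tz":20,"turn":0},{"tx":0,"ty":0,"tz":35,"turn":0},{"tx":0,"ty":0,"tz":43,"turn":0},{"tx":0,"ty":0,"tz":43,"turn":0}]'
python3 -c "
from h import *
print(rel([.538,-.0567,.074]),rel([.538,-.0567,.0665]))"
```

```text
time: 6.92
position: [0.5376, -0.057, 0.1059]
tool_rot: [-3.115, -0.4, 0.003]
ft_force: [-0.3, 0.1, -0.2]
grip_width: 0.007
grip_force: 0.0
[ 0.51347005 -0.12490766 31.91880103] [ 0.52610259 -0.11634663 39.41878551]
```

```bash
python3 -m crank '[{"tx":0,"ty":0,"tz":6,"turn":0},{"tx":0,"ty":0,"tz":11,"turn":0},{"tx":0,"ty":0,"tz":14,"turn":0},{"tx":0,"ty":0,"tz":16.5,"turn":0},{"tx":0,"ty":0,"tz":18,"turn":0}]'
python3 -m crank '[{"tx":0,"ty":0,"tz":0.5,"turn":0},{"tx":0,"ty":0,"tz":1.5,"turn":0}]'
python3 -m crank '[{"tx":0,"ty":0,"tz":0.5,"turn":0},{"tx":0,"ty":0,"tz":1,"turn":0}]'
```

```text
time: 7.55
position: [0.5382, -0.0573, 0.0892]
tool_rot: [3.116, 0.399, -0.0]
ft_force: [-1.5, -0.1, 3.6]
grip_width: 0.004
grip_force: 1.8
time: 7.8
position: [0.5382, -0.0573, 0.0877]
tool_rot: [3.116, 0.399, -0.0]
ft_force: [-1.7, -0.5, 3.8]
grip_width: 0.005
grip_force: 2.0
time: 8.05
position: [0.5382, -0.0573, 0.0866]
tool_rot: [3.116, 0.399, -0.0]
ft_force: [-2.3, -0.3, 3.7]
grip_width: 0.006
grip_force: 2.1
```

```bash
python3 -m crank '[{"tx":0,"ty":0,"tz":0.7,"turn":0},{"tx":0,"ty":0,"tz":1.4,"turn":0}]'
```

```text
time: 8.3
position: [0.5383, -0.0572, 0.0854]
tool_rot: [3.116, 0.399, -0.0]
ft_force: [-4.0, -1.2, 9.8]
grip_width: 0.006
grip_force: 4.8
```

Blue is on its stop. Next is green, about tx +110, ty +7.

```bash
python3 -m crank '[{"tx":0,"ty":0,"tz":-25,"turn":0},{"tx":0,"ty":0,"tz":-50,"turn":0},{"tx":40,"ty":3,"tz":-50,"turn":0},{"tx":80,"ty":5,"tz":-50,"turn":0},{"tx":110,"ty":7,"tz":-50,"turn":0}]'
python3 -m crank '[{"tx":0,"ty":0,"tz":0,"turn":0},{"tx":0,"ty":0,"tz":15,"turn":0},{"tx":0,"ty":0,"tz":28,"turn":0},{"tx":0,"ty":0,"tz":28,"turn":0}]'
python3 - <<'E'
from h import *
print(rel([.6463,-.0367,.074]))
im,d,P=pts("top"); cv2.imwrite("pics/t2.png",im[...,::-1])
m=np.hypot(P[...,0]-.538,P[...,1]+.0567)<.012; print("blue z",P[m][:,2].mean())
E
```

```text
time: 8.93
position: [0.6481, -0.0357, 0.1344]
tool_rot: [-3.115, -0.399, -0.002]
ft_force: [-0.2, -1.0, 0.7]
grip_width: 0.006
grip_force: 0.0
time: 9.43
position: [0.6447, -0.0369, 0.1051]
tool_rot: [-3.116, -0.398, 0.005]
ft_force: [0.4, 0.2, 0.1]
grip_width: 0.001
grip_force: 0.0
[ 1.74518681  0.23958788 31.11470799]
blue z 0.4016741312111658
```

```bash
python3 -m crank '[{"tx":1,"ty":0,"tz":6,"turn":0},{"tx":1,"ty":0,"tz":10,"turn":0},{"tx":1,"ty":0,"tz":13,"turn":0},{"tx":1,"ty":0,"tz":15.5,"turn":0},{"tx":1,"ty":0,"tz":17.5,"turn":0}]'
python3 -m crank '[{"tx":0,"ty":0,"tz":0.7,"turn":0},{"tx":0,"ty":0,"tz":1.5,"turn":0}]'
python3 -m crank '[{"tx":0,"ty":0,"tz":0.5,"turn":0},{"tx":0,"ty":0,"tz":1,"turn":0}]'
```

```text
time: 10.1
position: [0.6475, -0.036, 0.09]
tool_rot: [3.116, 0.399, 0.0]
ft_force: [-1.9, 0.4, 3.1]
grip_width: 0.006
grip_force: 1.7
time: 10.35
position: [0.6474, -0.036, 0.0884]
tool_rot: [3.116, 0.399, 0.0]
ft_force: [-2.0, 0.5, 3.2]
grip_width: 0.002
grip_force: 1.9
time: 10.6
position: [0.6475, -0.0359, 0.0872]
tool_rot: [3.116, 0.399, 0.0]
ft_force: [-1.0, -0.1, 3.7]
grip_width: 0.004
grip_force: 2.0
```

```bash
python3 -m crank '[{"tx":0,"ty":0,"tz":0.8,"turn":0},{"tx":0,"ty":0,"tz":1.6,"turn":0}]'
python3 -m crank '[{"tx":0,"ty":0,"tz":0.2,"turn":0},{"tx":0,"ty":0,"tz":0.4,"turn":0}]'
```

```text
time: 10.85
position: [0.6475, -0.036, 0.0855]
tool_rot: [3.116, 0.399, 0.0]
ft_force: [-1.6, -0.2, 3.9]
grip_width: 0.006
grip_force: 2.2
time: 11.1
position: [0.6475, -0.036, 0.0855]
tool_rot: [3.116, 0.399, 0.0]
ft_force: [-2.6, 0.7, 6.7]
grip_width: 0.008
grip_force: 3.4
```

Green is on its stop too. I'll lift and retreat.

```bash
python3 -m crank '[{"tx":0,"ty":0,"tz":-30,"turn":0},{"tx":0,"ty":0,"tz":-80,"turn":0},{"tx":0,"ty":0,"tz":-130,"turn":0},{"tx":-30,"ty":20,"tz":-150,"turn":0},{"tx":-75,"ty":45,"tz":-150,"turn":0}]'
python3 -m crank '[{"tx":-48,"ty":30,"tz":0,"turn":0},{"tx":-98,"ty":60,"tz":0,"turn":0},{"tx":-148,"ty":90,"tz":0,"turn":0},{"tx":-196,"ty":120,"tz":0,"turn":0},{"tx":-244,"ty":150,"tz":0,"turn":0}]'
python3 -m crank '[{"tx":-30,"ty":25,"tz":0,"turn":0},{"tx":-40,"ty":30,"tz":0,"turn":0},{"tx":-40,"ty":30,"tz":0,"turn":0},{"tx":-40,"ty":30,"tz":0,"turn":0}]'
python3 - <<'E'
from h import *
im,d,P=pts("top"); cv2.imwrite("pics/t3.png",im[...,::-1])
for n,x,y in (("y",.6085,.1685),("b",.538,-.0567),("g",.6463,-.0367),("r",.500,.1495)):
    m=np.hypot(P[...,0]-x,P[...,1]-y)<.012; print(n,P[m][:,2].mean().round(4))
E
```

```text
time: 11.72
position: [0.5876, -0.0977, 0.2367]
tool_rot: [3.115, 0.404, 0.008]
ft_force: [-0.4, -1.4, 0.2]
grip_width: 0.007
grip_force: 0.0
time: 12.35
position: [0.3864, -0.3065, 0.2348]
tool_rot: [3.115, 0.399, 0.001]
ft_force: [-0.4, -0.3, -0.7]
grip_width: 0.01
grip_force: 0.0
time: 12.85
position: [0.3582, -0.3426, 0.2351]
tool_rot: [-3.115, -0.404, -0.001]
ft_force: [0.4, -0.1, -0.1]
grip_width: 0.007
grip_force: 0.0
y 0.0657
b 0.0662
g 0.0655
r 0.0742
```

View pics/t3.png

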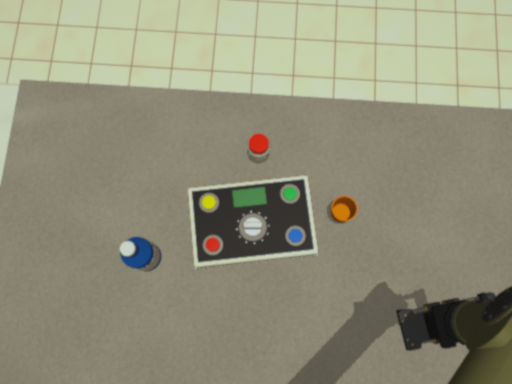

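The arm is clear of the console (gripper near (430,325)). The yellow, blue and green caps are down 8 mm and red is up. The dial, bottle, cup and jar haven't moved.

```bash
python3 -c "
from bench import ctrl
print(ctrl.close_job())"
```

```text
the job is handed in; nothing more can be done
None
```

The job is handed in, with no verdict shown: yellow, blue and green were pressed fully down in that order, red is still up, nothing else moved, and the arm finished clear of the console at about 13 s.

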